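# Set the test-stand valve two turns open and hold it

### The arm

A 6-joint arm with a two-finger parallel gripper is mounted at the origin on the work surface. World frame = base frame: x ahead of the robot, y to its left, z up, the work surface at z = 0. Lengths are in m, angles in degrees, forces in N, time in s.
With the tool pointing down it reaches from about 0.25 to 0.725 m from the base axis. Payload 9.7 kg.
Tool frame: the origin (TCP) lies between the finger pads; the fingertips stand bot.tcp_to_tips ahead of it and the grasp point (between the pads) lies 11 mm behind it (bot.tcp_to_tips is the distance from the TCP to the fingertips, in m); z points along the fingers, y is the line along which they close (so a half turn about z gives the same grasp; the last joint's range is limited). The gripper opens to 85 mm and grips with 20 to 120 N. Pads are 22 mm wide; open, the fingers measure 114 mm over their backs; the gripper's body (76 mm by 85 mm) begins 54 mm behind the grasp point. The pads swing forward as they close: fully open they stand 13 mm farther back than shut.
Start: joints at [72.479, 4.979, 10.078, 95.1, 0, 90], TCP at [0.166, 0.524, 0.239] pointing down, gripper open.
Joint ranges: [-179.16, 179.16], [-48.56, 103.87], [-65.8, 70.77], [-126.05, 130.52], [-82.76, 87.17], [-180, 180]. Speed limits (degrees/s): [127.2, 127.2, 147.25, 180, 180, 180].

### API

Orientations are given as [roll, pitch, yaw] about the fixed x, y, z axes, in that order (R = Rz(yaw) Ry(pitch) Rx(roll)).
In Python, from workcell import bot gives the robot as it stands. The module is installed in compiled form; this text tells all that it offers.
- The arm moves only by the tool carry_out, never from a script. Its arguments are lists of equal length, an entry for each row: "linear": the shift along the world's x, y, z normalised to -1 to 1, where 1 is 2 cm, a list of three; "rotation": the turn, a rotation vector about the world's x, y, z normalised to -1 to 1, where 1 is 8 degrees, a list of three; "grip": the closure, from -1 (fully open) to 1 (shut). In form: {"linear": [[tx, ty, tz], ...], "rotation": [[rx, ry, rz], ...], "grip": [grip, ...]}. A call has 1 to 12 rows; each row shifts and turns the commanded pose from where the row before left it; what a row does not reach is not made up. A row lasts 1/10 s, in which the tool goes at most 50 mm and 8.59 degrees, less where a joint would pass 70% of its speed; a pose out of reach is approached as far as the arm can. A call with a number of a shift or a turn outside -1 to 1 is refused whole. A call with a gripper value outside its range is refused whole. The fingers move at their own pace and stop on an object; "grip_force" is the grip in N (left out, the last holds). Time passes only in rows, so rows that do not move let the fingers close. It gives the time, the measured TCP pose, the force, the opening and the grip force at its end, in the units of the state.
- bot.get_obs(): the state, without advancing time (a new reading comes with each control period).
- bot.camera(name): name is "scene" or "top" or "wrist"; returns the picture (420x560x3 uint8, blue, green, red); there is no depth.
- bot.camera_model(name): a dict with "fx", "fy", "cx", "cy" (pixels), "distortion" ([k1, k2, p1, p2, k3] as OpenCV has them; the pictures are not rectified), "camera_from_world" (4x4, takes a point from world to camera coordinates). Camera axes: x right, y up, looking along -z (the intrinsics and any distortion apply to the point x, -y, -z); pixel columns grow to the right and rows downward; lengths in m; the calibration is good to about 2 mm. A picture is of the moment at which its call begins: read the wrist's pose just before it. camera_model takes no time and is no camera call; for the wrist camera it gives the pose at the moment of the call.
- bot.job_done(): hands the job in; it is judged then, once.
The state is a dict: "time": time; "q": joint angles; "qd": joint speeds; "joint_efforts": joint torques, N m; "ee_pos": TCP position; "tcp_rot": TCP orientation; "wrist_force": force on the tool from outside, world axes, zero at the start; "torque": the same for the moment, N m; "opening": finger opening in m; "grasp_force": force on a finger pad.
Only numpy, scipy, OpenCV 4.12 (cv2) and the standard library are available. Lean on these libraries where they do the work, as an engineer would, in place of code of your own. Each camera call takes 0.05 s, during which the arm holds its last target. There are 200 camera calls.

### The job

On the valve test stand, wind the wheel by its crank handle clockwise until the valve is closed against its stop, then back it off exactly two full turns and stay there with the handle gripped: the spring would run the valve back, so the program finishes while still holding the handle. Leave the small bleed knob alone, and do not shift the screwdriver, spare ring and hose coupling lying beside the stand.

Things in the scene. Friction and masses are not known exactly. Their poses are not given: they have to be found in the camera images.
- stand: valve test stand, screwed to the bench: aluminium base plate 120 x 170 x 12 mm with a steel pipe along its y axis (200 mm long, axis 50 mm up, flanges of 64 mm diameter at the ends, a dial gauge on the -y half up to 85 mm high) and a brass valve in the middle. Origin: centre of the plate's underside, below the valve stem; z up
- wheel_axis (a point): point on the vertical axis of the valve wheel, 118 mm above the bench, level with the foot of the crank handle. Axes as the stand's. The aluminium wheel measures 124 mm over its rim; its rim and hub are below this level (hub and top of stem nut at most 3 mm above)
- wheel (a joint): turn of the valve wheel in rad: 0 = closed on its solid stop, grows as it opens, anticlockwise seen from above (one turn = 6.283), up to five turns. At q the handle stands at angle q from the stand's +x axis. Starts 0.4 to 1.1 turns open. A return spring runs it back when let go beyond some 1.3 turns; friction (0.1 Nm) holds it below that. Opening takes up to 0.25 Nm at two turns
- crank_handle: black upright round handle on the wheel's rim, 20 mm diameter, 45 mm tall, 55 mm from the wheel's axis; it spins freely on its own pin, so a gripper that holds it from above can go round with it without turning itself. Origin: centre of its foot, 118 mm above the bench; z up (its own yaw means nothing). Opening takes up to 4.5 N here at two turns
- bleed_knob (a joint): small black knob (30 mm diameter, top 91 mm above the bench) on the +y half of the stand's pipe, 78 mm from the wheel's axis: turn in rad, starts at 0; to be left alone
- screwdriver: wooden-handled screwdriver 200 mm long, 26 mm thick, lying in front of the stand; bystander. Origin: middle of its underside
- spare_flange: steel ring 64 mm across, 12 mm high, lying behind the stand; bystander. Origin: underside centre
- coupling: black hose coupling 86 mm long, 50 mm high, lying behind the stand; bystander. Origin: underside centre
There are look-alikes about, which are no part of the job. Several things have the shape of the stand; the one meant has the colours described above.

How it is judged (in metres and radians):
On the way:
1. the valve is closed against its stop (value of joint wheel below 0.12 rad), for 0.2 s.
At the end, for the whole second after the job is handed in: after having been closed to the stop (within 0.12 rad), the wheel stands two turns open (12.57 rad, within 0.28 rad or 16 degrees) and still, with the crank handle gripped by the fingers (more than 8 N); the bleed knob is within 0.2 rad of its start and every bystander within 20 mm of its start (value of joint wheel between 12.286 and 12.846 rad and velocity of joint wheel between -0.1 and 0.1 rad/s and contact force between the fingers and crank_handle above 8 N and value of joint bleed_knob between -0.2 and 0.2 rad and distance of each of screwdriver, spare_flange, coupling from where it was at the start of the episode below 0.02 m); the arm keeps its last pose, push and grip.
It fails at once if the bleed knob is turned (value of joint bleed_knob above 0.2 rad or value of joint bleed_knob below -0.2 rad).
It fails at once if a bystander is pushed away (distance of any of screwdriver, spare_flange, coupling from where it was at the start of the episode above 0.02 m).
It also fails if it takes over 61 s, if anything falls off the work surface, if the arm or the gripper's body presses on something with over 40 N, if the wrist force passes 120 N, or if a joint passes its speed limit or range.

## Working session

There is one attempt and no reset: what is moved stays moved. The work goes in short steps, Python scripts to look and compute and a tool call to move; the robot and the scene stay as the last step left them, time stands still between calls to the robot, and variables do not carry over. Pictures are saved under pics/ and viewed, at most 10 in all, crops included, and the job is handed in when it is done.

Besides the shell and the picture viewer there is one more tool, called after ">>>" in YAML: its name, and indented under it one key for each argument. carry_out: Moves the arm, as the interface text tells. Its arguments: {"type":"object","properties":{"linear":{"type":"array","items":{"type":"array","items":{"type":"number"}}},"rotation":{"type":"array","items":{"type":"array","items":{"type":"number"}}},"grip":{"type":"array","items":{"type":"number"}},"grip_force":{"type":"number"}},"required":["linear","rotation","grip"]}

```bash
mkdir -p pics; python3 - <<'E'
from workcell import bot
import cv2
for n in("top","scene"):
    cv2.imwrite(f"pics/{n}0.png",bot.camera(n))
    m=bot.camera_model(n);print(n,m)
print(bot.get_obs(),bot.tcp_to_tips)
E
```

```text
top {'fx': 414.73856234132745, 'fy': 414.73856234132745, 'cx': 275.72884479478313, 'cy': 206.00439407069942, 'distortion': array([-0.09594771,  0.        ,  0.        ,  0.        ,  0.        ]), 'camera_from_world': array([[-0.02085699, -0.99977697, -0.00331524,  0.04279006],
       [ 0.9972359 , -0.02104028,  0.07125912, -0.54445714],
       [-0.07131298, -0.00181982,  0.99745233, -0.85540231],
       [ 0.        ,  0.        ,  0.        ,  1.        ]])}
scene {'fx': 467.0384039886106, 'fy': 467.0384039886106, 'cx': 281.78322351844474, 'cy': 213.87718212832218, 'distortion': array([0.02359293, 0.        , 0.        , 0.        , 0.        ]), 'camera_from_world': array([[ 0.35998027,  0.93294254,  0.00569503, -0.220741  ],
       [-0.56122336,  0.21166632,  0.80014106,  0.20849101],
       [ 0.74528018, -0.29123117,  0.59978484, -1.42898461],
       [ 0.        ,  0.        ,  0.        ,  1.        ]])}
{'time': 0.1, 'q': array([7.24788834e+01, 5.00857427e+00, 1.00400419e+01, 9.50998062e+01,
       9.46934552e-05, 9.00017376e+01]), 'qd': array([ 0.01890128, -0.0856791 ,  0.28810336,  0.1086298 , -0.08470886,
        0.02747044]), 'joint_efforts': array([ 1.42027202e-03, -5.21560478e+01,  4.65654445e+01,  1.59457169e-02,
        1.94676488e-05,  1.20321566e-06]), 'ee_pos': array([0.16552359, 0.52430141, 0.23865734]), 'tcp_rot': array([-1.79931661e+02, -9.26209310e-05,  1.62477146e+02]), 'wrist_force': array([-0.28909704, -0.28630182, -0.87604803]), 'torque': array([-0.01566664,  0.01821885,  0.0102556 ]), 'grasp_force': 0.0, 'opening': 0.08558020293084298} 0.008
```

View pics/top0.png

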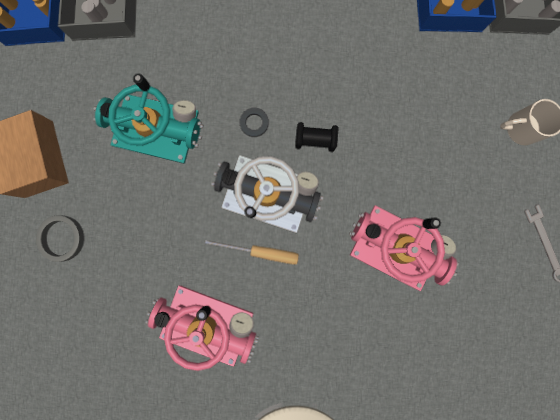

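View pics/scene0.png

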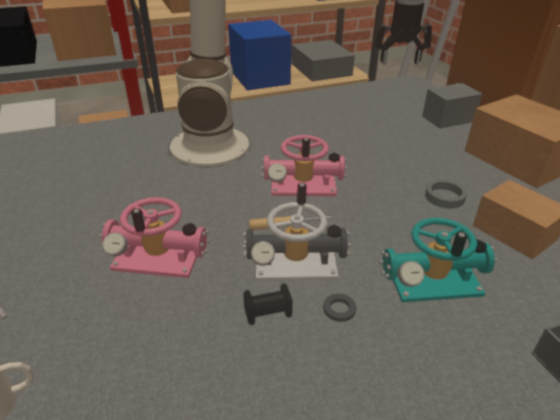

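The things with the shape of the stand, in the top picture, are:
- teal at (140,115)
- pink at (405,248)
- pink at (200,335)
- white/grey plate with dark steel pipe and aluminium wheel at (267,190)

The last one matches the description. Its handle is at about (251,212). I'll check it in a close crop.

```bash
python3 - <<'E'
import cv2
i=cv2.imread("pics/top0.png")[140:250,200:335]
cv2.imwrite("pics/crop.png",cv2.resize(i,None,fx=5,fy=5,interpolation=cv2.INTER_CUBIC))
E
```

```text
(no output)
```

View pics/crop.png

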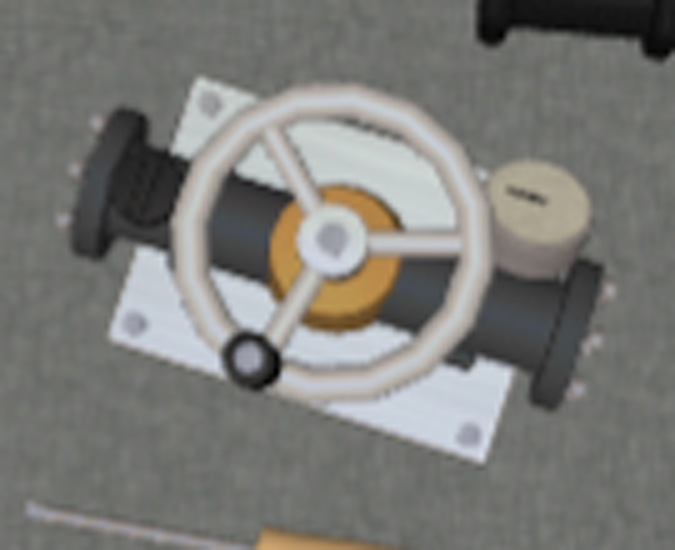

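The crop shows the hub at top-image pixel (266.4,187.6), the handle top at (250,211.6) and three plate corners. The bleed knob is on the upper-left flange side and the gauge is on the right.

```bash
cat > h.py <<'E'
from workcell import bot
import cv2,numpy as np
def ray(n,uv):
    m=bot.camera_model(n);K=np.array([[m["fx"],0,m["cx"]],[0,m["fy"],m["cy"]],[0,0,1]])
    x,y=cv2.undistortPoints(np.array([[uv]],float),K,m["distortion"])[0,0]
    T=m["camera_from_world"];R=T[:3,:3]
    return -R.T@T[:3,3],R.T@np.array([x,-y,-1])
def onz(n,uv,z):
    c,d=ray(n,uv);return c+d*(z-c[2])/d[2]
E
python3 - <<'E'
from h import *
c=lambda u,v:((u+.5)/5-.5+200,(v+.5)/5-.5+140)
P=[onz("top",c(*p),.012) for p in((198,77),(110,338),(485,462))]
print("corners",P)
print("centre",(P[0]+P[2])/2, "x dir",np.degrees(np.arctan2(*(P[0]-P[1])[1::-1])),"y->",np.degrees(np.arctan2(*(P[1]-P[2])[1::-1]))-90,np.linalg.norm(P[0]-P[1]),np.linalg.norm(P[1]-P[2]))
for z in(.119,.121):print("hub",onz("top",c(332,238),z))
print("rim",onz("top",c(332,244),.108))
print("handle",onz("top",c(250,358),.163))
print("scene hub",onz("scene",(297,220),.119),"handle top",onz("scene",(302,185),.163))
print("scdr",[onz("top",p,.013)[:2] for p in((206,242),(298,256))],"ring",onz("top",(254,122),.01)[:2],"coupl",onz("top",(317,137),.03)[:2], "knob",onz("top",c(148,195),.09))
E
```

```text
corners [array([0.65744163, 0.10766891, 0.012     ]), array([0.54565008, 0.14678417, 0.012     ]), array([ 0.48962203, -0.01169249,  0.012     ])]
centre [0.57353183 0.04798821 0.012     ] x dir -19.284664982242695 y-> -19.47060546388093 0.11843713845869429 0.16808923762790765
hub [0.57385869 0.04868553 0.119     ]
hub [0.57362325 0.0486366  0.121     ]
rim [0.57285757 0.04899828 0.108     ]
handle [0.52676962 0.07732189 0.163     ]
scene hub [0.5799924  0.04485975 0.119     ] handle top [0.52702225 0.07683276 0.163     ]
scdr [array([0.47230869, 0.18080225]), array([ 0.43896119, -0.01340806])] ring [0.72991907 0.07477733] coupl [ 0.68901311 -0.05903385] knob [0.59573395 0.12092749 0.09      ]
```

>>> carry_out:
  linear:
    - [0.78,-0.97,0]
    - [0.78,-0.97,0]
    - [0.78,-0.97,0]
    - [0.78,-0.97,0]
    - [0.78,-0.97,0]
    - [0.78,-0.97,0]
    - [0.78,-0.97,0]
    - [0.78,-0.97,0]
    - [0.78,-0.97,0]
    - [0.78,-0.97,0]
    - [0.78,-0.97,0]
    - [0.78,-0.97,0]
  rotation:
    - [0,0,-0.75]
    - [0,0,-0.75]
    - [0,0,-0.75]
    - [0,0,-0.75]
    - [0,0,-0.75]
    - [0,0,-0.75]
    - [0,0,-0.75]
    - [0,0,-0.75]
    - [0,0,-0.75]
    - [0,0,-0.75]
    - [0,0,-0.75]
    - [0,0,-0.75]
  grip: [-1,-1,-1,-1,-1,-1,-1,-1,-1,-1,-1,-1]
  grip_force: 60

```text
time: 1.3
ee_pos: [0.3532, 0.2907, 0.239]
tcp_rot: [-180.0, 0.0, 90.2]
wrist_force: [-0.3, -0.5, 0.8]
opening: 0.0853
grasp_force: 0.0
```

>>> carry_out:
  linear:
    - [0.78,-0.97,0]
    - [0.78,-0.97,0]
    - [0.78,-0.97,0]
    - [0.78,-0.97,0]
    - [0.78,-0.97,0]
    - [0.78,-0.97,0]
    - [0.78,-0.97,0]
    - [0.78,-0.97,0]
    - [0.78,-0.97,0]
    - [0.78,-0.97,0]
    - [0.78,-0.97,0]
    - [0,0,0]
  rotation:
    - [0,0,0]
    - [0,0,0]
    - [0,0,0]
    - [0,0,0]
    - [0,0,0]
    - [0,0,0]
    - [0,0,0]
    - [0,0,0]
    - [0,0,0]
    - [0,0,0]
    - [0,0,0]
    - [0,0,0]
  grip: [-1,-1,-1,-1,-1,-1,-1,-1,-1,-1,-1,-1]

```text
time: 2.5
ee_pos: [0.5254, 0.0764, 0.2383]
tcp_rot: [-179.9, 0.0, 90.3]
wrist_force: [-0.3, 0.2, -0.1]
opening: 0.0852
grasp_force: 0.0
```

```bash
python3 - <<'E'
from h import *
o=bot.get_obs();print(o["time"],o["ee_pos"],o["tcp_rot"],o["q"])
cv2.imwrite("pics/w1.png",bot.camera("wrist"))
m=bot.camera_model("wrist");K=np.array([[m["fx"],0,m["cx"]],[0,m["fy"],m["cy"]],[0,0,1]])
for p in((.5268,.0773,.163),(.5735,.0485,.120)):
    q=m["camera_from_world"]@np.r_[p,1];print(cv2.projectPoints(np.array([[q[0],-q[1],-q[2]]]),np.zeros(3),np.zeros(3),K,m["distortion"])[0].ravel())
E
```

```text
2.5 [0.52541223 0.07644307 0.23834068] [-1.79935439e+02  3.51000867e-02  9.03420618e+01] [ 8.29145053e+00  2.39715420e+00  7.25540883e+00  9.49270493e+01
 -2.58341263e-02  9.79494240e+01]
[282.7731357  221.10825336]
[333.79036652 234.05334855]
```

View pics/w1.png

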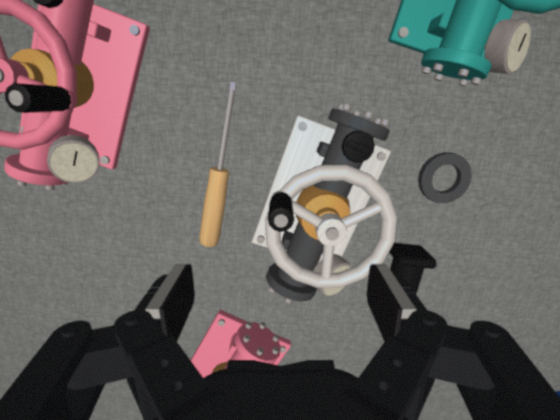

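The wrist view shows the handle top at about (282,219) and the hub at about (332,233). Both match the predicted pixels, so I'm descending and gripping.

>>> carry_out:
  linear:
    - [0.07,0.045,-0.88]
    - [0,0,-0.88]
    - [0,0,-0.88]
    - [0,0,-0.88]
    - [0,0,-0.88]
    - [0,0,-0.88]
    - [0,0,0]
    - [0,0,0]
  rotation:
    - [0,0,0]
    - [0,0,0]
    - [0,0,0]
    - [0,0,0]
    - [0,0,0]
    - [0,0,0]
    - [0,0,0]
    - [0,0,0]
  grip: [-1,-1,-1,-1,-1,-1,-1,-1]

```text
time: 3.35
ee_pos: [0.5253, 0.0797, 0.1341]
tcp_rot: [-180.0, -0.0, 90.5]
wrist_force: [-0.3, 0.2, 0.0]
opening: 0.0854
grasp_force: 0.0
```

>>> carry_out:
  linear:
    - [0,0,0]
    - [0,0,0]
    - [0,0,0]
    - [0,0,0]
    - [0,0,0]
    - [0,0,0]
    - [0,0,0]
    - [0,0,0]
    - [0,0,0]
    - [0,0,0]
  rotation:
    - [0,0,0]
    - [0,0,0]
    - [0,0,0]
    - [0,0,0]
    - [0,0,0]
    - [0,0,0]
    - [0,0,0]
    - [0,0,0]
    - [0,0,0]
    - [0,0,0]
  grip: [1,1,1,1,1,1,1,1,1,1]
  grip_force: 60

```text
time: 4.35
ee_pos: [0.5257, 0.0794, 0.1341]
tcp_rot: [180.0, -0.0, 90.5]
wrist_force: [-3.9, 2.3, 5.7]
opening: 0.019
grasp_force: 58.6
```

```bash
python3 - <<'E'
import numpy as np
a0=148.3
for s,n,st in((-10,17,a0),(10,36,-19.4)):
    a=np.radians(st+s*np.arange(n+1));p=.055*np.c_[np.cos(a),np.sin(a)]/.02
    d=np.diff(np.round(p,3),axis=0)
    for i in range(0,n,12):print([[float(round(x,3)),float(round(y,3)),0] for x,y in d[i:i+12]])
E
```

```text
[[0.287, 0.384, 0], [0.349, 0.329, 0], [0.4, 0.263, 0], [0.441, 0.19, 0], [0.466, 0.11, 0], [0.479, 0.028, 0], [0.476, -0.056, 0], [0.459, -0.138, 0], [0.428, -0.215, 0], [0.384, -0.287, 0], [0.329, -0.349, 0], [0.263, -0.4, 0]]
[[0.19, -0.441, 0], [0.11, -0.466, 0], [0.028, -0.479, 0], [-0.056, -0.476, 0], [-0.138, -0.459, 0]]
[[0.119, 0.464, 0], [0.037, 0.478, 0], [-0.047, 0.477, 0], [-0.129, 0.462, 0], [-0.207, 0.432, 0], [-0.279, 0.39, 0], [-0.342, 0.335, 0], [-0.396, 0.271, 0], [-0.437, 0.198, 0], [-0.464, 0.119, 0], [-0.478, 0.037, 0], [-0.477, -0.047, 0]]
[[-0.462, -0.129, 0], [-0.432, -0.207, 0], [-0.39, -0.279, 0], [-0.335, -0.342, 0], [-0.271, -0.396, 0], [-0.198, -0.437, 0], [-0.119, -0.464, 0], [-0.037, -0.478, 0], [0.047, -0.477, 0], [0.129, -0.462, 0], [0.207, -0.432, 0], [0.279, -0.39, 0]]
[[0.342, -0.335, 0], [0.396, -0.271, 0], [0.437, -0.198, 0], [0.464, -0.119, 0], [0.478, -0.037, 0], [0.477, 0.047, 0], [0.462, 0.129, 0], [0.432, 0.207, 0], [0.39, 0.279, 0], [0.335, 0.342, 0], [0.271, 0.396, 0], [0.198, 0.437, 0]]
```

>>> carry_out:
  linear:
    - [0.287,0.384,0]
    - [0.349,0.329,0]
    - [0.4,0.263,0]
    - [0.441,0.19,0]
    - [0.466,0.11,0]
    - [0.479,0.028,0]
    - [0.476,-0.056,0]
    - [0.459,-0.138,0]
    - [0.428,-0.215,0]
    - [0.384,-0.287,0]
    - [0.329,-0.349,0]
    - [0.263,-0.4,0]
  rotation:
    - [0,0,0]
    - [0,0,0]
    - [0,0,0]
    - [0,0,0]
    - [0,0,0]
    - [0,0,0]
    - [0,0,0]
    - [0,0,0]
    - [0,0,0]
    - [0,0,0]
    - [0,0,0]
    - [0,0,0]
  grip: [1,1,1,1,1,1,1,1,1,1,1,1]

```text
time: 5.55
ee_pos: [0.6209, 0.0757, 0.134]
tcp_rot: [-179.9, 0.1, 90.5]
wrist_force: [-10.1, -2.8, 9.8]
opening: 0.0189
grasp_force: 59.3
```

```bash
cat > s.py <<'E'
from h import *
o=bot.get_obs();d=o["ee_pos"][:2]-[.5735,.0485]
print(o["time"],o["ee_pos"],o["wrist_force"],o["opening"],o["grasp_force"],"r",np.hypot(*d),"ang",np.degrees(np.arctan2(d[1],d[0])))
E
python3 s.py
```

```text
5.55 [0.6208699  0.07574554 0.134024  ] [-10.10710789  -2.82556323   9.75429139] 0.018897733962387153 59.334091544151306 r 0.05464637923634796 ang 29.906037893600445
```

>>> carry_out:
  linear:
    - [0.19,-0.441,0]
    - [0.11,-0.466,0]
    - [0.028,-0.479,0]
    - [-0.056,-0.476,0]
    - [0,0,0]
    - [0,0,0]
  rotation:
    - [0,0,0]
    - [0,0,0]
    - [0,0,0]
    - [0,0,0]
    - [0,0,0]
    - [0,0,0]
  grip: [1,1,1,1,1,1]

```text
time: 6.15
ee_pos: [0.6261, 0.0388, 0.1341]
tcp_rot: [-179.9, 0.0, 90.5]
wrist_force: [-6.8, -0.6, 8.6]
opening: 0.0189
grasp_force: 59.4
```

>>> carry_out:
  linear:
    - [-0.07,-0.23,0]
    - [-0.07,-0.23,0]
    - [0,0,0]
    - [0,0,0]
  rotation:
    - [0,0,0]
    - [0,0,0]
    - [0,0,0]
    - [0,0,0]
  grip: [1,1,1,1]

```text
time: 6.55
ee_pos: [0.624, 0.0313, 0.1341]
tcp_rot: [180.0, -0.1, 90.5]
wrist_force: [-3.9, 7.2, 6.8]
opening: 0.0188
grasp_force: 59.0
```

```bash
python3 s.py
```

```text
6.55 [0.62397651 0.03133159 0.13410533] [-3.86695415  7.21924101  6.78249561] 0.01876636343793285 58.98729979991913 r 0.05331634218847562 ang -18.784538560301293
```

>>> carry_out:
  linear:
    - [-0.05,-0.15,0]
    - [-0.05,-0.15,0]
    - [0,0,0]
    - [0,0,0]
  rotation:
    - [0,0,0]
    - [0,0,0]
    - [0,0,0]
    - [0,0,0]
  grip: [1,1,1,1]

```text
time: 6.95
ee_pos: [0.6237, 0.0306, 0.1342]
tcp_rot: [179.8, -0.7, 90.8]
wrist_force: [6.2, 33.5, 2.2]
opening: 0.0187
grasp_force: 58.8
```

```bash
python3 s.py
```

```text
6.95 [0.62372719 0.03060419 0.13419437] [ 6.15012197 33.46884284  2.16075572] 0.0187450641518277 58.81084442138672 r 0.05332007966500771 ang -19.610837558696034
```

The wheel is against the stop: the force is up to 33 N with no further motion. Next I relax the overpush and back off two turns.

>>> carry_out:
  linear:
    - [0,0,0]
    - [0,0,0]
    - [0.1,0.3,0]
  rotation:
    - [0,0,0]
    - [0,0,0]
    - [0,0,0]
  grip: [1,1,1]

```text
time: 7.25
ee_pos: [0.6242, 0.0322, 0.1341]
tcp_rot: [179.9, -0.1, 90.6]
wrist_force: [-5.4, -0.4, 7.0]
opening: 0.019
grasp_force: 59.8
```

>>> carry_out:
  linear:
    - [0.119,0.464,0]
    - [0.037,0.478,0]
    - [-0.047,0.477,0]
    - [-0.129,0.462,0]
    - [-0.207,0.432,0]
    - [-0.279,0.39,0]
    - [-0.342,0.335,0]
    - [-0.396,0.271,0]
    - [-0.437,0.198,0]
    - [-0.464,0.119,0]
    - [-0.478,0.037,0]
    - [-0.477,-0.047,0]
  rotation:
    - [0,0,0]
    - [0,0,0]
    - [0,0,0]
    - [0,0,0]
    - [0,0,0]
    - [0,0,0]
    - [0,0,0]
    - [0,0,0]
    - [0,0,0]
    - [0,0,0]
    - [0,0,0]
    - [0,0,0]
  grip: [1,1,1,1,1,1,1,1,1,1,1,1]

```text
time: 8.45
ee_pos: [0.5621, 0.1039, 0.1342]
tcp_rot: [179.9, -0.1, 90.6]
wrist_force: [1.9, 5.1, 4.8]
opening: 0.0188
grasp_force: 59.4
```

```bash
python3 s.py
```

```text
8.45 [0.56206083 0.10388244 0.13415746] [1.92622934 5.10971686 4.80311443] 0.018798353519459934 59.43844556808472 r 0.05655147383557619 ang 101.6702519619873
```

Tracking is good, so I'll do the rest of turn one.

>>> carry_out:
  linear:
    - [-0.462,-0.129,0]
    - [-0.432,-0.207,0]
    - [-0.39,-0.279,0]
    - [-0.335,-0.342,0]
    - [-0.271,-0.396,0]
    - [-0.198,-0.437,0]
    - [-0.119,-0.464,0]
    - [-0.037,-0.478,0]
    - [0.047,-0.477,0]
    - [0.129,-0.462,0]
    - [0.207,-0.432,0]
    - [0.279,-0.39,0]
  rotation:
    - [0,0,0]
    - [0,0,0]
    - [0,0,0]
    - [0,0,0]
    - [0,0,0]
    - [0,0,0]
    - [0,0,0]
    - [0,0,0]
    - [0,0,0]
    - [0,0,0]
    - [0,0,0]
    - [0,0,0]
  grip: [1,1,1,1,1,1,1,1,1,1,1,1]

```text
time: 9.65
ee_pos: [0.5311, 0.0128, 0.1341]
tcp_rot: [179.9, -0.1, 90.5]
wrist_force: [5.4, 10.8, 4.6]
opening: 0.0191
grasp_force: 59.3
```

>>> carry_out:
  linear:
    - [0.342,-0.335,0]
    - [0.396,-0.271,0]
    - [0.437,-0.198,0]
    - [0.464,-0.119,0]
    - [0.478,-0.037,0]
    - [0.477,0.047,0]
    - [0.462,0.129,0]
    - [0.432,0.207,0]
    - [0.39,0.279,0]
    - [0.335,0.342,0]
    - [0.271,0.396,0]
    - [0.198,0.437,0]
  rotation:
    - [0,0,0]
    - [0,0,0]
    - [0,0,0]
    - [0,0,0]
    - [0,0,0]
    - [0,0,0]
    - [0,0,0]
    - [0,0,0]
    - [0,0,0]
    - [0,0,0]
    - [0,0,0]
    - [0,0,0]
  grip: [1,1,1,1,1,1,1,1,1,1,1,1]

```text
time: 10.85
ee_pos: [0.6233, 0.0295, 0.134]
tcp_rot: [-179.9, 0.1, 90.4]
wrist_force: [-6.3, -1.9, 10.0]
opening: 0.0185
grasp_force: 60.1
```

```bash
python3 s.py
```

```text
10.85 [0.62328648 0.0294897  0.13404492] [-6.28874685 -1.86224633 10.005351  ] 0.018472258445906442 60.11285841464996 r 0.053292446530064375 ang -20.898687041859606
```

>>> carry_out:
  linear:
    - [0.119,0.464,0]
    - [0.037,0.478,0]
    - [-0.047,0.477,0]
    - [-0.129,0.462,0]
    - [-0.207,0.432,0]
    - [-0.279,0.39,0]
    - [-0.342,0.335,0]
    - [-0.396,0.271,0]
    - [-0.437,0.198,0]
    - [-0.464,0.119,0]
    - [-0.478,0.037,0]
    - [-0.477,-0.047,0]
  rotation:
    - [0,0,0]
    - [0,0,0]
    - [0,0,0]
    - [0,0,0]
    - [0,0,0]
    - [0,0,0]
    - [0,0,0]
    - [0,0,0]
    - [0,0,0]
    - [0,0,0]
    - [0,0,0]
    - [0,0,0]
  grip: [1,1,1,1,1,1,1,1,1,1,1,1]

```text
time: 12.05
ee_pos: [0.5623, 0.1039, 0.1341]
tcp_rot: [179.9, -0.2, 90.6]
wrist_force: [3.2, 8.3, 6.6]
opening: 0.0183
grasp_force: 59.6
```

>>> carry_out:
  linear:
    - [-0.462,-0.129,0]
    - [-0.432,-0.207,0]
    - [-0.39,-0.279,0]
    - [-0.335,-0.342,0]
    - [-0.271,-0.396,0]
    - [-0.198,-0.437,0]
    - [-0.119,-0.464,0]
    - [-0.037,-0.478,0]
    - [0.047,-0.477,0]
    - [0.129,-0.462,0]
    - [0.207,-0.432,0]
    - [0.279,-0.39,0]
  rotation:
    - [0,0,0]
    - [0,0,0]
    - [0,0,0]
    - [0,0,0]
    - [0,0,0]
    - [0,0,0]
    - [0,0,0]
    - [0,0,0]
    - [0,0,0]
    - [0,0,0]
    - [0,0,0]
    - [0,0,0]
  grip: [1,1,1,1,1,1,1,1,1,1,1,1]

```text
time: 13.25
ee_pos: [0.531, 0.0129, 0.1341]
tcp_rot: [179.9, -0.1, 90.5]
wrist_force: [5.4, 10.9, 4.8]
opening: 0.0186
grasp_force: 59.4
```

>>> carry_out:
  linear:
    - [0.342,-0.335,0]
    - [0.396,-0.271,0]
    - [0.437,-0.198,0]
    - [0.464,-0.119,0]
    - [0.478,-0.037,0]
    - [0.477,0.047,0]
    - [0.462,0.129,0]
    - [0.432,0.207,0]
    - [0.39,0.279,0]
    - [0.335,0.342,0]
    - [0.271,0.396,0]
    - [0.198,0.437,0]
  rotation:
    - [0,0,0]
    - [0,0,0]
    - [0,0,0]
    - [0,0,0]
    - [0,0,0]
    - [0,0,0]
    - [0,0,0]
    - [0,0,0]
    - [0,0,0]
    - [0,0,0]
    - [0,0,0]
    - [0,0,0]
  grip: [1,1,1,1,1,1,1,1,1,1,1,1]

```text
time: 14.45
ee_pos: [0.6232, 0.0293, 0.134]
tcp_rot: [-179.9, 0.1, 90.4]
wrist_force: [-7.5, -2.8, 10.4]
opening: 0.0186
grasp_force: 60.3
```

>>> carry_out:
  linear:
    - [0,0,0]
    - [0,0,0]
    - [0,0,0]
    - [0,0,0]
    - [0,0,0]
  rotation:
    - [0,0,0]
    - [0,0,0]
    - [0,0,0]
    - [0,0,0]
    - [0,0,0]
  grip: [1,1,1,1,1]

```text
time: 14.95
ee_pos: [0.6233, 0.0296, 0.1341]
tcp_rot: [-180.0, 0.0, 90.5]
wrist_force: [-3.8, 1.2, 9.3]
opening: 0.0188
grasp_force: 60.3
```

```bash
python3 s.py; python3 - <<'E'
from h import *
a=bot.camera("scene");b=bot.camera("wrist")
cv2.imwrite("pics/end.png",np.hstack([a[80:,60:460],b[:340,80:480]]))
E
```

```text
14.95 [0.62329224 0.0295685  0.13406795] [-3.77422464  1.2103827   9.33794951] 0.018822226000551914 60.34817576408386 r 0.05326977125554282 ang -20.81729286327499
```

View pics/end.png

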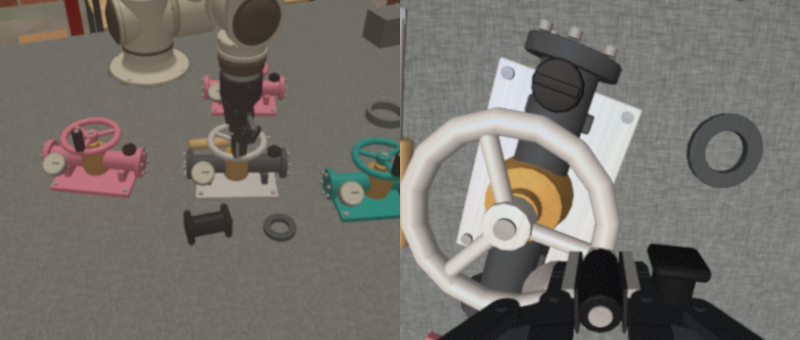

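The picture shows the handle still between the pads, at about (600,300) in the right half. The ring, the coupling and the bleed knob look undisturbed. The tool is within 2 mm of where it was at the closed position, two turns later.

```bash
python3 -c "
from workcell import bot
print(bot.job_done())"
```

```text
the job is handed in; nothing more can be done
None
```

I closed the valve against its stop, backed it off two full turns and handed the job in with the handle still gripped at about 60 N; the hand-in returned no verdict.

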